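Raise the counterweighted length stop and push the block home

TASK

On the wooden length-stop jig, push the red-and-white counterweighted stop arm up past its balance point so that it stays raised by itself. Then push the pine block along the channel, under the raised arm, until it rests gently against the dark end stop. Only push: pick nothing up, and leave the other things on the bench where they are.

Things in the scene. Friction and masses are not known exactly. Their poses are not given: they have to be found in the camera images.
- jig: fixed wooden jig. Origin: bench top, mid channel width; x across the channel, away from robot; y along it to the left (the block's way). Base x -60..65, y -190..185, 12 thick = channel floor. Channel x -45.5..45.5, open at its right end (-y). Back fence 65 high, x 45.5..65; front lip 24 high, x -60..-45.5. Behind the fence stand only the arm's bracket (110 high) and counterweight
- stop_arm (a joint): arm angle, rad: 0 down, its boom rising 30 deg towards the robot across the channel; 1.22 raised, boom just past upright, at its stop. 0.6 to 1 kg; balances near 0.57: below it falls back, above it falls on to 1.22 in about a second and stays. 1 to 3 N at the push bar lifts it. Red/white boom 16x16; its hanging blade (40x12, lower edge 24 above bench) bars the channel when down
- push_bar (a point): middle of the black round bar (16 dia, 90 long along jig y) across the boom's free end, 205 from the hinge; moves and turns with the arm. Arm down: 182 above the bench, 80 on the robot's side of the channel's middle, nothing under it. Push it up and away from below with the fingers' front, fingers pointing down and forward (25 to 45 deg from vertical is good)
- hinge_mid (a point): middle of the arm's hinge axis (axis along jig y), at (98, 75, 80) mm in the jig's frame. A steel counterweight (48 dia, 50 long) on a crank sits 50 behind and 60 above it when the arm is down
- block_mid (a point): centre of the pine block, 85 (x) x 170 (y) x 42 (z), 0.25 to 0.5 kg, loose in the channel with 3 mm play each side; its y axis runs along its length and the channel. Starts right of the arm's blade; 1 to 4 N slide it, over 80 N on it fails. When home its centre is 33 above the bench and 85 to the right of the end stop's face
- stop_face (a point): middle of the right-hand face of the fixed dark wooden end stop (88 wide, 46 high above the channel floor, black knob on top), 120 to 150 left of the jig's origin; axes as the jig's. The block's left end must rest against this face
- sanding_block: brown cork sanding block, 110x65x32; bystander; origin at the middle of its underside
- tape_measure: yellow tape measure, 61x76x66, standing; bystander; origin at the middle of its underside
- duct_tape: roll of grey tape, 118 dia, 48 high, lying flat; bystander; origin at the middle of its underside
- pine_block: the same pine block; origin at the middle of its underside, frame turned 10 degrees (+0.1745 rad about z) from the block's edges: use block_mid
Mind the look-alikes: they are no part of the job. There is more than one size of the pine_block; the job needs the largest.

How it is judged (in metres and radians):
On the way, in this order (a step that is already met when the one before it is completed fails the run):
1. the stop arm stays raised with no finger on it (value of joint stop_arm above 1.1 rad and contact force between the fingers and stop_arm below 0.05 N), for 0.3 s.
2. the pine block has reached the end stop (y of block_mid in the frame of stop_face between -0.089 and -0.08 m and x of block_mid in the frame of stop_face between -0.01 and 0.01 m and height (world z) of block_mid between 0.026 and 0.04 m), for 0.2 s.
At the end, for the whole second after the job is handed in: the arm stands raised by itself (joint above 1.1 rad) and the pine block lies flat in the channel, its end within 4 mm of the end stop's face, at rest (all of step 2 and value of joint stop_arm above 1.1 rad and linear speed of pine_block below 0.02 m/s); the robot touches nothing.
It fails at once if the pine block is lifted (more than 17 mm) (height (world z) of block_mid above 0.05 m).
It fails at once if the block is rammed (fingers press on it with more than 80 N) (contact force between the fingers and pine_block above 80 N).
It fails at once if another thing on the bench is displaced by more than 30 mm (distance of any of sanding_block, tape_measure, duct_tape from where it was at the start of the episode above 0.03 m).
It also fails if it takes over 45 s, if anything falls off the work surface, if the arm or the gripper's body presses on something with over 40 N, if the wrist force passes 120 N, or if a joint passes its speed limit or range.

ROBOT

A 6-joint arm with a two-finger parallel gripper is mounted at the origin on a cart in front of the work surface, level with it; the furniture and walls round the work are solid. World frame = base frame: x ahead of the robot, y to its left, z up, the work surface at z = 0. Lengths are in mm, angles in rad, forces in N, time in s.
With the tool pointing down it reaches from about 300 to 850 mm from the base axis. Payload 5.4 kg.
Tool frame: the origin (TCP) lies on the centre line of the jaws, within the pads' length; the fingertips stand 14 mm ahead of it and the grasp point (between the pads) lies 5 mm behind it (env.tip_reach is the z of the fingertips in the tool frame, in mm); z points along the fingers, y is the direction in which the jaws open and shut (so a half turn about z gives the same grasp; the last joint's range is limited). The gripper opens to 85 mm and grips with 20 to 120 N. Pads are 22 mm wide; open, the fingers measure 114 mm over their backs; the gripper's body (76 mm by 85 mm) begins 54 mm behind the grasp point. The pads swing forward as they close: fully open they stand 13 mm farther back than shut.
Start: joints at [1.056, 0.158, 1.597, -0, 1.386, -0.21], TCP at [172.569, 548.476, 216.599] pointing down, gripper open.
Joint ranges: [-2.91, 2.91], [-0.94, 2.29], [0.18, 2.7], [-1.29, 4.43], [0.17, 2.64], [-3, 3]. Speed limits (rad/s): [2.57, 2.57, 3.14, 3.14, 3.14, 3.14].

INTERFACE

Orientations are given as a unit quaternion [w, x, y, z].
In Python, from station import env gives the robot as it stands.
- The arm moves only by the tool arm_command, never from a script. Its argument "moves" is a list that holds one entry, the list of rows, each a list of 7 numbers: the shift along the world's x, y, z in mm, then the turn, a rotation vector about the world's x, y, z in rad, then the opening, from 0 (shut) to 1 (fully open). A call has exactly 10 rows; each row shifts and turns the commanded pose from where the row before left it; what a row does not reach is not made up. A row lasts 1/10 s, in which the tool goes at most 50 mm and 8.59 degrees, less where a joint would pass 70% of its speed; a pose out of reach is approached as far as the arm can. A call with a gripper value outside its range is refused whole. The fingers move at their own pace and stop on an object; "force" is the grip in N (left out, the last holds). Time passes only in rows, so rows that do not move let the fingers close, or fill a call up. It gives the time, the measured TCP pose, the force and the opening at its end, in the units of the state.
- env.sense(): the state, without advancing time (a new reading comes with each control period).
- env.capture(name): name is "scene" or "top"; returns a dict with "color" (480x640x3 uint8, blue, green, red), "K" (3x3 intrinsics, pixels), "dist_coeffs" ([k1, k2, p1, p2, k3] as OpenCV has them; the pictures are not rectified), "world_to_cam" (4x4, takes a point from world to camera coordinates). Camera axes: x right, y up, looking along -z (the intrinsics and any distortion apply to the point x, -y, -z); pixel columns grow to the right and rows downward; lengths in mm; the calibration is good to about 2 mm. A picture is of the moment at which its call begins. There is no depth.
- env.hand_in(): hands the job in, once; it reports no verdict.
Trained networks look in the newest picture that a camera, given by its name, has taken for a name from the list of things; names that differ only in an ending like _2 or _b are one class to them, and where a whole thing is asked for, a point or a joint stands for the part that bears it (a point fixed in the world has none). Each returns a list of dicts, best first, with "score" (0 to 1); they miss things now and then, are a little off and sometimes report something else, mostly with a low value. They report only what shows in the picture. A call takes as long as a camera call. They do not tell look-alikes from the thing itself.
- env.boxes_of(camera, target): "at" ([column, row] in pixels, amid what is visible of it).
- env.spot_point(camera, target): "at" ([column, row] in pixels: a listed point, or the origin of a listed thing).
The state is a dict: "time": time; "joints": joint angles; "qd": joint speeds; "joint_efforts": joint torques, N m; "position": TCP position; "tcp_rot": TCP orientation; "wrist_force": force on the tool from outside, world axes, zero at the start; "ft_torque": the same for the moment, N m; "grip_width": finger opening in mm.
Only numpy, scipy, OpenCV 4.12 (cv2) and the standard library are available. Lean on these libraries where they do the work, as an engineer would, in place of code of your own. Each camera call takes 0.05 s, during which the arm holds its last target.

## Working session

There is one attempt and no reset: what is moved stays moved. The work goes in short steps, Python scripts to look and compute and a tool call to move; the robot and the scene stay as the last step left them, time stands still between calls to the robot, and variables do not carry over. Pictures are saved under pics/ and viewed, and the job is handed in when it is done.

Besides the shell and the picture viewer there is one more tool, called by a JSON object that holds its "name" and its "arguments". arm_command: Moves the arm, as the interface text tells. Its arguments: {"type":"object","properties":{"moves":{"type":"array","items":{"type":"array","items":{"type":"array","items":{"type":"number"}}}},"force":{"type":"number"}},"required":["moves"]}

```bash
ls; mkdir -p pics; python3 - <<'E'
from station import env
import cv2,json
s=env.sense();print(s['time'],s['position'],s['tcp_rot'],s['grip_width'])
for c in('scene','top'):
    r=env.capture(c);cv2.imwrite(f'pics/{c}0.png',r['color'])
    print(c,r['K'].tolist() if hasattr(r['K'],'tolist') else r['K'],r['dist_coeffs'],r['world_to_cam'])
    for t in['jig','stop_arm','push_bar','hinge_mid','block_mid','stop_face','pine_block','sanding_block','tape_measure','duct_tape']:
        print(t,'S',[(d['at'],round(d['score'],2)) for d in env.spot_point(c,t)][:4],'B',[(d['at'],round(d['score'],2)) for d in env.boxes_of(c,t)][:4])
E
```

```text
pics
0.0 [172.27845567 547.91963295 215.57163974] [-3.52385339e-04  1.51820657e-01  9.88407580e-01 -9.04914583e-04] 85.19565396371041
scene [[603.0166334569702, 0.0, 328.3532050130404], [0.0, 603.0166334569702, 239.0384776215956], [0.0, 0.0, 1.0]] [-0.1439917  0.         0.         0.         0.       ] [[ 5.18000358e-01 -8.55350951e-01 -7.09789367e-03 -3.43354386e+02]
 [ 4.90426003e-01  2.90182804e-01  8.21751955e-01 -4.10025320e+02]
 [-7.00826629e-01 -4.29148799e-01  5.69801144e-01 -1.09177009e+03]
 [ 0.00000000e+00  0.00000000e+00  0.00000000e+00  1.00000000e+00]]
jig S [([345.5, 295.3], 0.87), ([298.1, 273.4], 0.52), ([371.3, 296.5], 0.41)] B [([341.4, 272.0], 0.88)]Traceback (most recent call last):
  File "<stdin>", line 8, in <module>
ValueError: it knows: block_mid, duct_tape, hinge_mid, jig, pine_block, push_bar, sanding_block, stop_face, tape_measure
```

```bash
python3 - <<'E'
from station import env
import cv2,json,pickle,numpy as np
np.set_printoptions(suppress=True,precision=4)
for c in('scene','top'):
    r=env.capture(c);cv2.imwrite(f'pics/{c}1.png',r['color']);pickle.dump(r,open(f'{c}.pkl','wb'))
    print(c,r['K'],r['world_to_cam'],r['dist_coeffs'])
    for t in['jig','push_bar','hinge_mid','block_mid','stop_face','pine_block','sanding_block','tape_measure','duct_tape']:
        print(t,'S',[(d['at'],round(d['score'],2)) for d in env.spot_point(c,t)][:4])
E
```

```text
scene [[603.0166   0.     328.3532]
 [  0.     603.0166 239.0385]
 [  0.       0.       1.    ]] [[    0.518     -0.8554    -0.0071  -343.3544]
 [    0.4904     0.2902     0.8218  -410.0253]
 [   -0.7008    -0.4291     0.5698 -1091.7701]
 [    0.         0.         0.         1.    ]] [-0.144  0.     0.     0.     0.   ]
jig S [([346.8, 297.5], 0.57)]
push_bar S [([305.6, 251.2], 0.9)]
hinge_mid S [([335.8, 240.9], 0.93), ([239.3, 289.3], 0.51)]
block_mid S [([474.1, 316.1], 0.82), ([370.8, 294.2], 0.71), ([299.5, 273.7], 0.67), ([447.7, 365.2], 0.58)]
stop_face S [([298.6, 274.3], 0.76)]
pine_block S [([450.9, 375.8], 0.67), ([373.1, 303.1], 0.63), ([472.5, 323.3], 0.6)]
sanding_block S [([179.7, 258.0], 0.87)]
tape_measure S [([370.8, 297.1], 0.71), ([239.6, 286.3], 0.61)]
duct_tape S [([235.3, 264.4], 0.64)]
top [[452.4566   0.     322.2542]
 [  0.     452.4566 242.7563]
 [  0.       0.       1.    ]] [[   -0.014     -0.9999    -0.0019   -11.275 ]
 [    0.9778    -0.0141     0.2093  -611.0762]
 [   -0.2093     0.0011     0.9779 -1145.1858]
 [    0.         0.         0.         1.    ]] [-0.0226  0.      0.      0.      0.    ]
jig S [([349.4, 251.1], 0.85)]
push_bar S [([326.1, 275.1], 0.58), ([258.7, 290.8], 0.18)]
hinge_mid S [([316.5, 218.3], 0.93)]
block_mid S [([371.6, 248.3], 0.87), ([461.1, 284.0], 0.76), ([456.4, 225.1], 0.67)]
stop_face S [([299.5, 257.3], 0.65)]
pine_block S [([367.7, 255.7], 0.96), ([457.1, 288.0], 0.85), ([453.3, 226.6], 0.74)]
sanding_block S [([184.1, 290.9], 0.68)]
tape_measure S [([259.7, 289.3], 0.94)]
duct_tape S [([232.8, 266.9], 0.72)]
```

View pics/scene0.png

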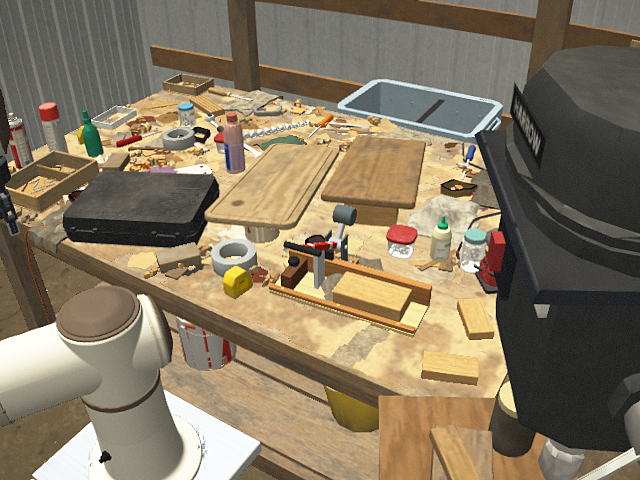

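View pics/top1.png

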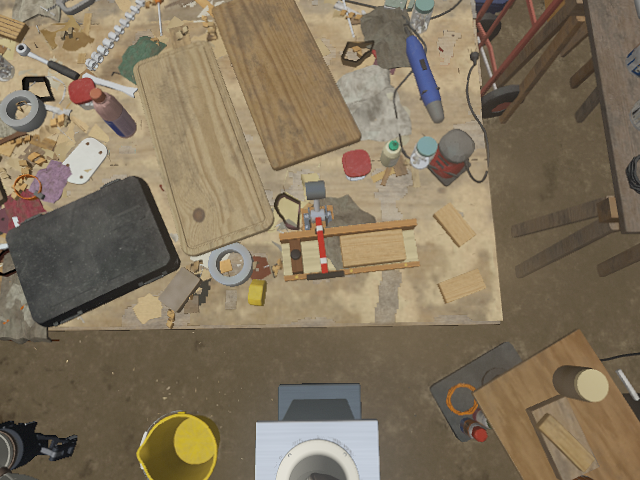

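The top view shows the jig near (350,250), with the red/white arm at (321,245), its black bar at (326,275) and a pine block in the channel at (371,248). These could be taken for the block, in top pixels: the block in the channel at (371,248), a loose block at (457,226) and a loose block at (461,286). The scene also shows a box piece at (567,440) on the side table. Next I'll check the choice in close crops.

```bash
python3 - <<'E'
import cv2
a=cv2.imread('pics/top1.png')[170:310,260:490]
cv2.imwrite('pics/crop_top.png',cv2.resize(a,(800,487),interpolation=cv2.INTER_CUBIC))
a=cv2.imread('pics/scene1.png')[195:340,260:450]
cv2.imwrite('pics/crop_scene.png',cv2.resize(a,(760,580),interpolation=cv2.INTER_CUBIC))
E
```

```text
(no output)
```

View pics/crop_top.png

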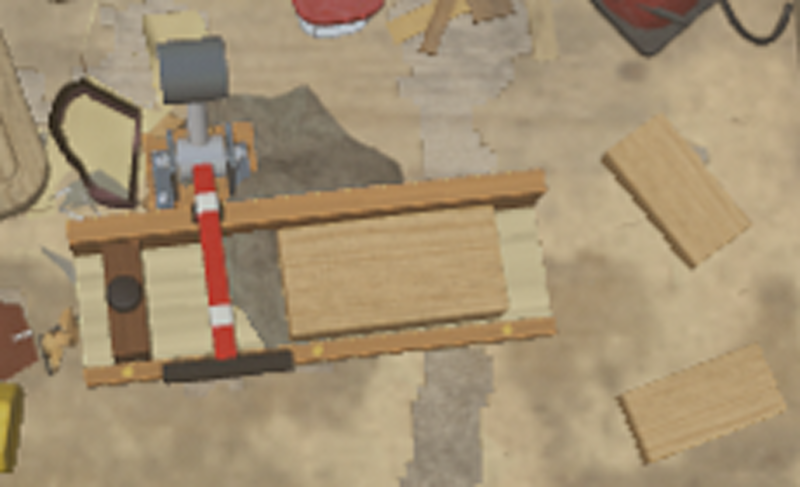

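View pics/crop_scene.png

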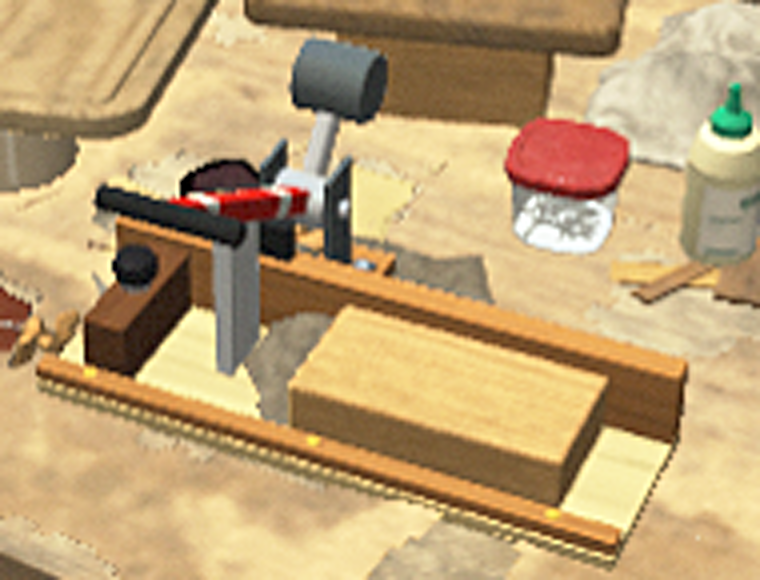

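```bash
cat > h.py <<'E'
import numpy as np,cv2,pickle
from scipy.optimize import least_squares
def proj(r,P):
    P=np.atleast_2d(P).astype(float);W=np.array(r['world_to_cam']);C=P@W[:3,:3].T+W[:3,3]
    C=C*[1,-1,-1]
    return cv2.projectPoints(C.reshape(-1,1,3),np.zeros(3),np.zeros(3),np.array(r['K']),np.array(r['dist_coeffs']))[0].reshape(-1,2)
def ray(r,px):
    W=np.array(r['world_to_cam']);n=cv2.undistortPoints(np.array(px,float).reshape(1,1,2),np.array(r['K']),np.array(r['dist_coeffs'])).ravel()
    d=W[:3,:3].T@np.array([n[0],-n[1],-1]);o=-W[:3,:3].T@W[:3,3];return o,d/np.linalg.norm(d)
def atz(r,px,z):
    o,d=ray(r,px);return o+d*(z-o[2])/d[2]
def tri(r1,p1,r2,p2):
    A=[];b=[]
    for r,p in((r1,p1),(r2,p2)):
        o,d=ray(r,p);M=np.eye(3)-np.outer(d,d);A.append(M);b.append(M@o)
    return np.linalg.lstsq(np.vstack(A),np.hstack(b),rcond=None)[0]
def jw(p,P):
    P=np.atleast_2d(P).astype(float);c,s=np.cos(p[2]),np.sin(p[2])
    return P@np.array([[c,s,0],[-s,c,0],[0,0,1]])+[p[0],p[1],0]
E
python3 - <<'E'
from h import *
np.set_printoptions(suppress=True,precision=1)
S=pickle.load(open('scene.pkl','rb'));T=pickle.load(open('top.pkl','rb'))
t=lambda u,v:(260+u/3.478,170+v/3.478)
s=lambda u,v:(260+u/4,195+v/4)
obs=[(T,(-60,-190,24),t(555,332)),(T,(65,-190,65),t(545,172)),(T,(65,185,65),t(68,222)),(T,(-60,185,24),t(88,385)),
(S,(-60,-190,24),s(617,548)),(S,(65,-190,65),s(687,370)),(S,(-60,185,24),s(38,368)),
(S,(98,75,80),(335.8,240.9)),(T,(98,75,80),(316.5,218.3)),(S,(-80,75,182),(305.6,251.2)),(T,(-80,75,182),(326.1,275.1))]
f=lambda p:np.concatenate([proj(r,jw(p,P))[0]-np.array(o) for r,P,o in obs])
o=least_squares(f,[500,0,0.],loss='soft_l1');print(o.x[:2],round(o.x[2],4));print(o.fun.reshape(-1,2))
p=o.x
print('push bar tri',tri(S,(305.6,251.2),T,(326.1,275.1)),'model',jw(p,(-80,75,182)))
print('hinge tri',tri(S,(335.8,240.9),T,(316.5,218.3)),jw(p,(98,75,80)))
for n,a,b,z in(('blk',(370.8,294.2),(371.6,248.3),33),('sf',(298.6,274.3),(299.5,257.3),35)):
    P=tri(S,a,T,b);Q=atz(T,b,z);R=atz(S,a,z);c,si=np.cos(p[2]),np.sin(p[2])
    for X in(P,Q,R):
        d=X[:2]-p[:2];print(n,X,'jig',d[0]*c+d[1]*si,-d[0]*si+d[1]*c)
np.save('jig.npy',p)
for n,q in(('duct',(232.8,266.9)),('tape',(259.7,289.3)),('sand',(184.1,290.9))):print(n,atz(T,q,0))
# block corners in jig frame, top face z=54 from top crop
for q in((280,232),(492,207),(507,315),(290,335)):
    X=atz(T,t(*q),54);d=X[:2]-p[:2];print('corner jig',d[0]*c+d[1]*si,-d[0]*si+d[1]*c)
for q in((105,240),(145,240),(110,362),(150,357)):
    X=atz(T,t(*q),58);d=X[:2]-p[:2];print('stop corner jig',d[0]*c+d[1]*si,-d[0]*si+d[1]*c)
E
```

```text
[591.1 -95.9] 0.099
[[ 2.   0.7]
 [ 0.8 -1.1]
 [-0.1 -0.2]
 [-0.1  0.9]
 [-0.7 -1.2]
 [ 0.5 -3. ]
 [-1.6 -1.1]
 [ 0.1  3.5]
 [ 2.3 -2.4]
 [-3.8 -2.3]
 [ 0.6  1.3]]
push bar tri [510.7 -30.6 171.5] model [[504.1 -29.2 182. ]]
hinge tri [674.2  -9.7  93.2] [[681.2 -11.6  80. ]]
blk [ 599.9 -155.1   36.6] jig 2.892372977327418 -59.7100261661634
blk [ 600.2 -154.9   33. ] jig 3.178988065376161 -59.553073031063185
blk [ 604.3 -153.7   33. ] jig 7.464314781292128 -58.737095867787545
sf [580.4  40.1  31.2] jig 2.7843531790547527 136.47466971974623
sf [577.6  42.5  35. ] jig 0.2425223200229869 139.12341389598043
sf [578.7  34.9  35. ] jig 0.559872759930979 131.4321762971012
duct [559.4 230.7   0. ]
tape [495.7 154.6   0. ]
sand [494.1 363.9   0. ]
corner jig 40.4734558403589 22.47290716026169
corner jig 41.62124041201437 -144.46343803864795
corner jig -44.31730796446594 -143.19133312565233
corner jig -40.8416725538724 24.664245352430623
stop corner jig 48.61850731334076 158.18924751511577
stop corner jig 45.110343484457246 127.39408421108722
stop corner jig -46.61333053529925 163.7460439227791
stop corner jig -46.23175225423802 133.05131532686394
```

The block in the channel, at top crop (390,270), is clearly the largest. The two loose ones at crop (675,190) and (700,405) are smaller. The jig fit is good: its corners fall within about 2 px. It gives origin (591,-96), yaw 0.099, block centre at jig y -60 and stop face at y ≈ 131. The push bar is near world (505,-29,~178). I'll approach with the fingers shut.

{"name": "arm_command", "arguments": {"moves": [[[14, -29, 0, 0, 0, 0.04, 0], [14, -29, 0, 0, 0, 0.04, 0], [14, -29, 0, 0, 0, 0.04, 0], [14, -29, 0, 0, 0, 0.04, 0], [14, -29, 0, 0, 0, 0.04, 0], [14, -29, 0, 0, 0, 0.04, 0], [14, -29, 0, 0, 0, 0.04, 0], [14, -29, 0, 0, 0, 0.04, 0], [14, -29, 0, 0, 0, 0.04, 0], [14, -29, 0, 0, 0, 0.04, 0]]]}}

```text
time: 2.15
position: [313.0, 257.3, 216.8]
tcp_rot: [0.0, -0.048, 0.999, 0.0]
wrist_force: [0.9, -0.1, 0.2]
grip_width: 0.1
```

{"name": "arm_command", "arguments": {"moves": [[[12, -29, 0, 0, 0, 0, 0], [12, -29, 0, 0, 0, 0, 0], [12, -29, 0, 0.006, -0.061, 0, 0], [12, -29, 0, 0.006, -0.061, 0, 0], [12, -29, 0, 0.006, -0.061, 0, 0], [12, -29, 0, 0.006, -0.061, 0, 0], [12, -29, 0, 0.006, -0.061, 0, 0], [12, -29, 0, 0.006, -0.061, 0, 0], [12, -29, 0, 0.006, -0.061, 0, 0], [12, -29, 0, 0.006, -0.061, 0, 0]]]}}

```text
time: 3.15
position: [433.0, -32.9, 217.2]
tcp_rot: [0.244, -0.046, 0.969, 0.011]
wrist_force: [-0.0, 0.9, 0.1]
grip_width: 0.4
```

```bash
cat > st.py <<'E'
from station import env
from h import *
from scipy.spatial.transform import Rotation as R
np.set_printoptions(suppress=True,precision=3)
p=np.load('jig.npy')
def st():
    s=env.sense();q=np.array(s['tcp_rot']);m=R.from_quat(q[[1,2,3,0]]).as_matrix()
    d=np.array(s['position'])-[p[0],p[1],0];c,si=np.cos(p[2]),np.sin(p[2])
    print('t',s['time'],'pos',np.array(s['position']),'jig',d[0]*c+d[1]*si,-d[0]*si+d[1]*c,d[2]);print('x',m[:,0],'y',m[:,1],'z',m[:,2])
    print('F',np.array(s['wrist_force']),'w',s['grip_width']);return s
E
python3 -c "
from st import *
st()"
```

```text
t 3.15 pos [432.996 -32.884 217.211] jig -151.10562790759244 78.37860737143288 217.2109805360934
x [-0.876 -0.084 -0.474] y [-0.095  0.995 -0.   ] z [ 0.472  0.045 -0.88 ]
F [-0.03   0.869  0.073] w 0.3999853885837038
```

{"name": "arm_command", "arguments": {"moves": [[[0, 0, -12, 0.002, -0.02, 0, 0], [0, 0, -12, 0.002, -0.02, 0, 0], [0, 0, -12, 0.002, -0.02, 0, 0], [0, 0, -12, 0.002, -0.02, 0, 0], [0, 0, -12, 0.002, -0.02, 0, 0], [0, 0, -14, 0.002, -0.02, 0, 0], [9, 0, 0, 0, 0, 0, 0], [9, -1, 0, 0, 0, 0, 0], [8, 0, 0, 0, 0, 0, 0], [0, 0, 0, 0, 0, 0, 0]]]}}

```text
time: 4.15
position: [458.9, -32.4, 142.8]
tcp_rot: [0.3, -0.046, 0.953, 0.015]
wrist_force: [0.1, -0.2, -0.4]
grip_width: -0.1
```

```bash
python3 - <<'E'
from st import *
st()
for c in('scene','top'):
    r=env.capture(c)
    px=proj(r,jw(p,(-80,75,182)))[0];print(c,px,[(d['at'],round(d['score'],2)) for d in env.spot_point(c,'push_bar')][:3])
    a=r['color'][190:310,240:400];cv2.imwrite(f'pics/{c}2.png',cv2.resize(a,(800,600),interpolation=cv2.INTER_CUBIC))
E
```

```text
t 4.15 pos [458.94  -32.443 142.803] jig -125.24491571419571 76.25325885909298 142.80276313323037
x [-0.815 -0.078 -0.574] y [-0.096  0.995  0.002] z [ 0.571  0.057 -0.819]
F [ 0.106 -0.222 -0.406] w -0.1121722828462243
scene [301.798 248.896] [([302.4, 250.5], 0.74), ([334.7, 241.1], 0.56)]
top [326.695 276.369] [([325.1, 277.8], 0.89)]
```

View pics/scene2.png

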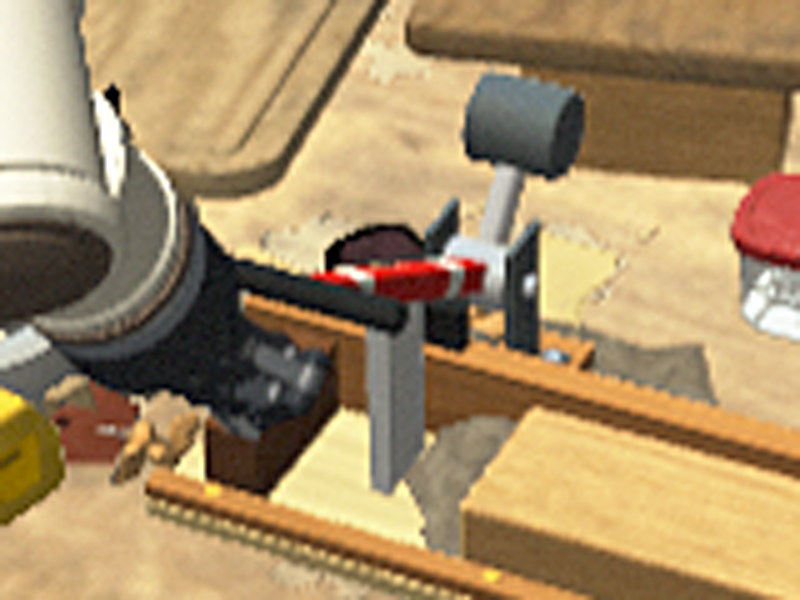

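View pics/top2.png

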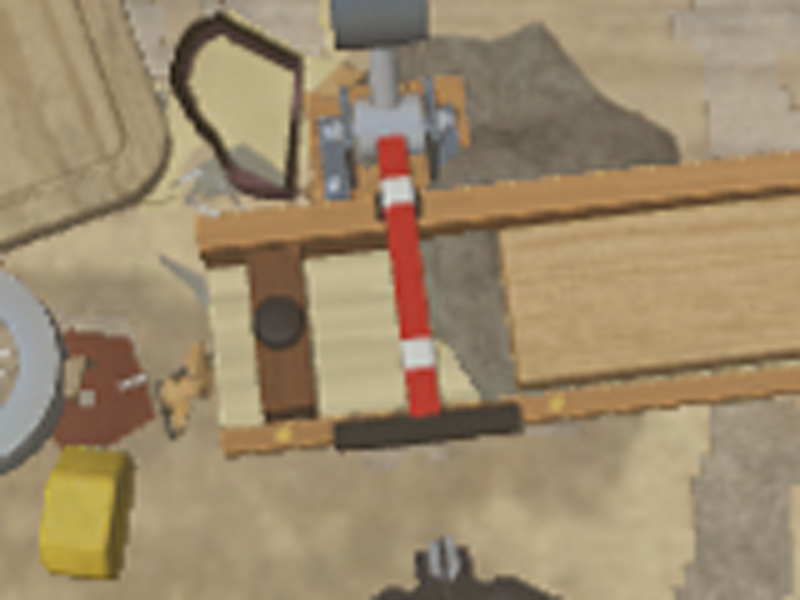

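The fingers now sit behind and below the bar's middle: fingertips at scene crop (310,370), bar at (320,295). In the top crop the fingers at (440,560) line up with the boom at (425,400). The model's bar position agrees with the new spots to within 2 px, so I'll push.

{"name": "arm_command", "arguments": {"moves": [[[8, 0.8, 6, 0, 0, 0, 0], [8, 0.8, 6, 0, 0, 0, 0], [8, 0.8, 6, 0, 0, 0, 0], [8, 0.8, 6, 0, 0, 0, 0], [7, 0.7, 10, 0, 0, 0, 0], [7, 0.7, 10, 0, 0, 0, 0], [7, 0.7, 10, 0, 0, 0, 0], [8, 0.8, 8, 0, 0, 0, 0], [8, 0.8, 8, 0, 0, 0, 0], [8, 0.8, 8, 0, 0, 0, 0]]]}}

```text
time: 5.35
position: [536.2, -24.7, 221.2]
tcp_rot: [0.3, -0.045, 0.953, 0.015]
wrist_force: [-0.2, -0.9, 0.8]
grip_width: -0.2
```

```bash
python3 - <<'E'
from st import *
st()
for c in('scene',):
    r=env.capture(c)
    a=r['color'][160:310,220:420];cv2.imwrite(f'pics/{c}3.png',cv2.resize(a,(800,600),interpolation=cv2.INTER_CUBIC))
E
```

```text
t 5.35 pos [536.224 -24.724 221.223] jig -47.576449303741995 76.29923088494553 221.22257032637145
x [-0.815 -0.077 -0.574] y [-0.096  0.995  0.002] z [ 0.571  0.056 -0.819]
F [-0.181 -0.874  0.812] w -0.18704061976087427
```

View pics/scene3.png

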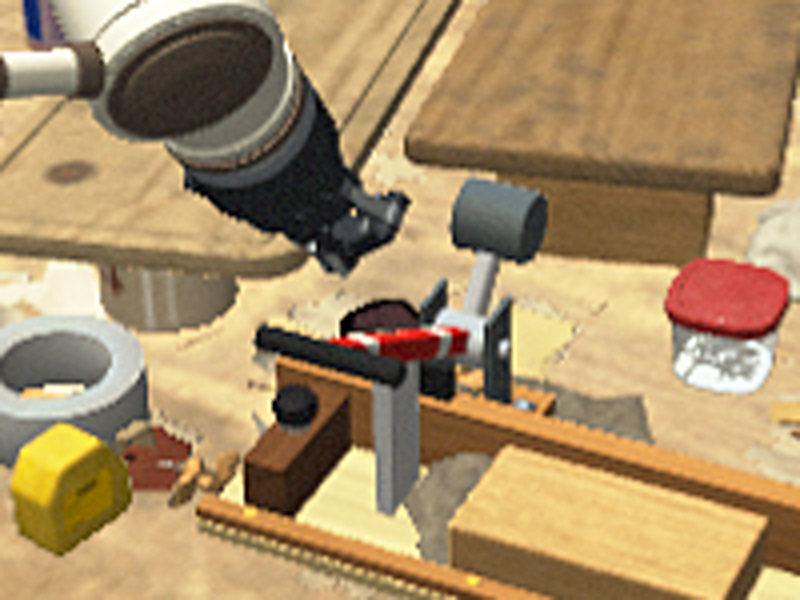

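The arm is still down, with the bar at crop (330,350), and the fingertips at crop (340,265) are above it. The push slipped over. I'll check where the fingertips project and where the bar really is.

```bash
python3 - <<'E'
from st import *
s=st()
q=np.array(s['tcp_rot']);m=R.from_quat(q[[1,2,3,0]]).as_matrix();P=np.array(s['position'])
for c,(y0,y1,x0,x1) in(('scene',(190,290,270,370)),('top',(200,300,260,400))):
    r=env.capture(c);k=800//(x1-x0) if c=='top' else 6
    a=cv2.resize(r['color'][y0:y1,x0:x1],None,fx=k,fy=k,interpolation=cv2.INTER_CUBIC)
    def mk(X,col):
        u=(proj(r,X)[0]+.5-[x0,y0])*k;cv2.circle(a,tuple(int(v) for v in u),3,col,-1)
    mk(P,(0,255,0));mk(P+14*m[:,2],(0,0,255));mk(P+14*m[:,2]+14*m[:,1],(255,0,255));mk(P+14*m[:,2]-14*m[:,1],(255,0,255))
    for d in(-45,0,45):mk(jw(p,(-80,75+d,182)),(255,255,0))
    for d in(-45,0,45):mk(jw(p,(-74,75+d,171)),(0,255,255))
    mk(jw(p,(98,75,80)),(255,0,0))
    print(c,[(d['at'],round(d['score'],2)) for d in env.spot_point(c,'push_bar')][:3],[(d['at'],round(d['score'],2)) for d in env.spot_point(c,'hinge_mid')][:3])
    cv2.imwrite(f'pics/{c}4.png',a)
E
```

```text
t 5.4 pos [537.709 -25.138 223.268] jig -46.13983344757725 75.73977430189365 223.26763015253715
x [-0.814 -0.078 -0.576] y [-0.095  0.995  0.001] z [ 0.573  0.055 -0.817]
F [1.497 0.391 1.545] w -0.22439978428774543
scene [([302.2, 248.4], 0.6), ([371.1, 296.3], 0.48)] [([338.7, 240.3], 0.93)]
top [([258.8, 292.0], 0.7)] [([315.7, 219.1], 0.83)]
```

View pics/scene4.png

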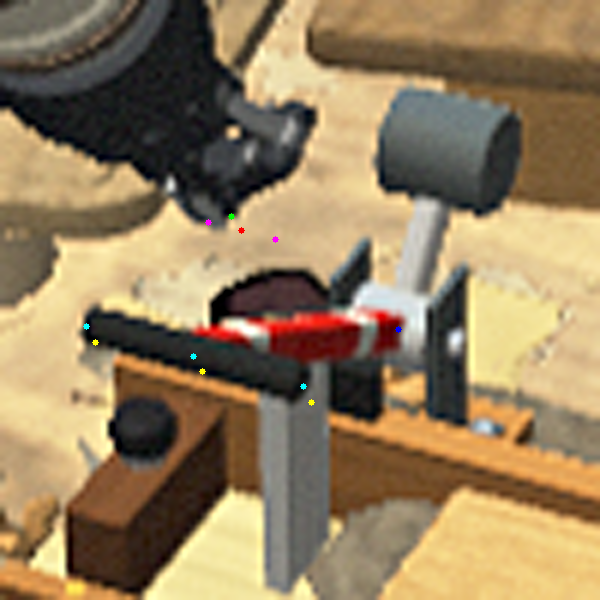

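View pics/top4.png

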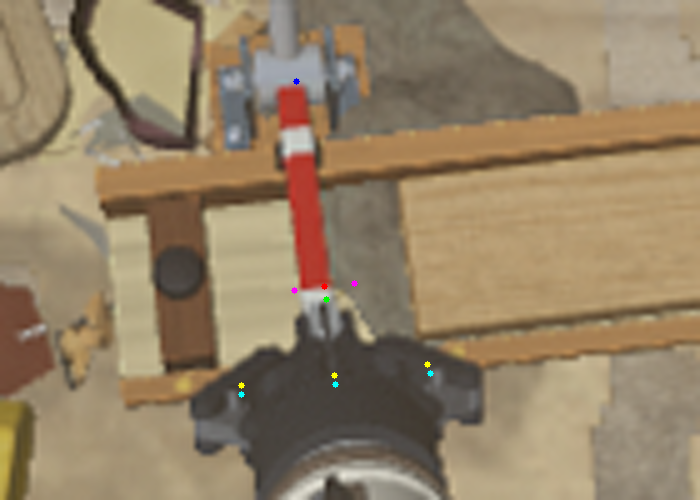

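```bash
python3 - <<'E'
from st import *
s=st();print('reach',env.tip_reach)
q=np.array(s['tcp_rot']);m=R.from_quat(q[[1,2,3,0]]).as_matrix();P=np.array(s['position'])
S=env.capture('scene');T=env.capture('top')
X=tri(S,(306.3,227.3),T,(324,257.6));print(X,'in tool',m.T@(X-P), 'proj resid',proj(S,X),proj(T,X))
a=S['color'][170:240,270:340];cv2.imwrite('pics/s5.png',cv2.resize(a,(600,600),interpolation=cv2.INTER_NEAREST))
a=T['color'][245:305,290:370];cv2.imwrite('pics/t5.png',cv2.resize(a,(800,600),interpolation=cv2.INTER_NEAREST))
E
```

```text
t 5.7 pos [535.033 -24.699 219.78 ] jig -48.75945885443484 76.44186613053348 219.78014449159954
x [-0.816 -0.077 -0.573] y [-0.095  0.995  0.002] z [ 0.57   0.057 -0.82 ]
F [0.413 0.975 0.336] w 0.2123910676535721
reach 14.0
[541.561 -21.173 215.548] in tool [-3.175  2.877  7.389] proj resid [[307.537 227.087]] [[323.073 258.369]]
```

View pics/s5.png

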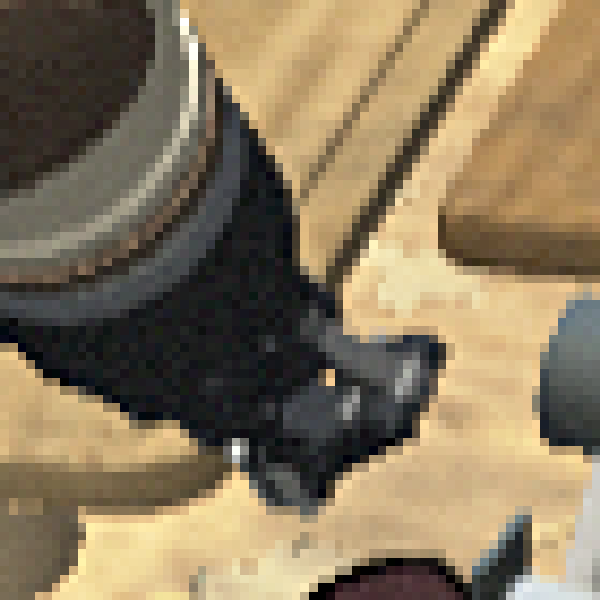

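View pics/t5.png

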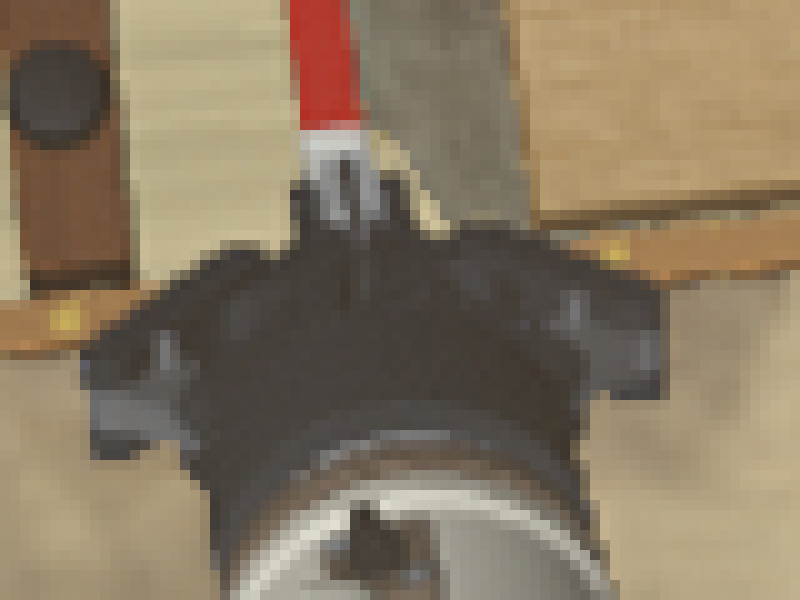

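The tip projects where the geometry says, and the bar is at its model position, so the fingers probably slid off near their tips. I'll go back and retry with the fingers half open, so they straddle the boom. The contact will be farther up the fingers, and I'll push in stages and check each one.

{"name": "arm_command", "arguments": {"moves": [[[-22, -2, 0, 0, 0, 0, 0], [-22, -2, 0, 0, 0, 0, 0], [-22, -2, 0, 0, 0, 0, 0.45], [-22, -2, 0, 0, 0, 0, 0.45], [-23, -3, 0, 0, 0, 0, 0.45], [0, 0, -17, 0, 0, 0, 0.45], [0, 0, -17, 0, 0, 0, 0.45], [0, 0, -17, 0, 0, 0, 0.45], [0, 0, -17, 0, 0, 0, 0.45], [0, 0, -15, 0, 0, 0, 0.45]]]}}

```text
time: 6.8
position: [424.2, -35.8, 136.5]
tcp_rot: [0.3, -0.045, 0.953, 0.015]
wrist_force: [-0.3, 0.3, -0.0]
grip_width: 38.1
```

{"name": "arm_command", "arguments": {"moves": [[[10, 1, 0, 0, 0, 0, 0.45], [10, 1, 0, 0, 0, 0, 0.45], [10, 1, 0, 0, 0, 0, 0.45], [10, 1, 0, 0, 0, 0, 0.45], [11, 1, 0, 0, 0, 0, 0.45], [5, 0.5, 3.5, 0, 0, 0, 0.45], [5, 0.5, 3.5, 0, 0, 0, 0.45], [5, 0.5, 3.5, 0, 0, 0, 0.45], [5, 0.5, 3.5, 0, 0, 0, 0.45], [5, 0.5, 3.5, 0, 0, 0, 0.45]]]}}

```text
time: 7.8
position: [501.0, -28.4, 155.6]
tcp_rot: [0.301, -0.045, 0.953, 0.015]
wrist_force: [-0.6, -1.0, 0.3]
grip_width: 38.4
```

```bash
cat > look.py <<'E'
from st import *
import sys
n=sys.argv[1]
s=st();q=np.array(s['tcp_rot']);m=R.from_quat(q[[1,2,3,0]]).as_matrix();P=np.array(s['position'])
r=env.capture('scene')
u=proj(r,P+14*m[:,2])[0];b=proj(r,jw(p,(-80,75,182)))[0]
print('tip px',(u-[230,150])*4,'bar down px',(b-[230,150])*4,env.sense()['wrist_force'])
a=r['color'][150:300,230:430];cv2.imwrite(f'pics/{n}.png',cv2.resize(a,(800,600),interpolation=cv2.INTER_CUBIC))
E
python3 look.py a1
```

```text
t 7.8 pos [500.963 -28.41  155.644] jig -83.02851074873728 76.11525498731078 155.64392173575402
x [-0.815 -0.077 -0.574] y [-0.095  0.995  0.001] z [ 0.571  0.056 -0.819]
F [-0.604 -1.007  0.277] w 38.447297075437525
tip px [291.763 445.073] bar down px [287.192 395.583] [0.235 1.001 0.672]
```

View pics/a1.png

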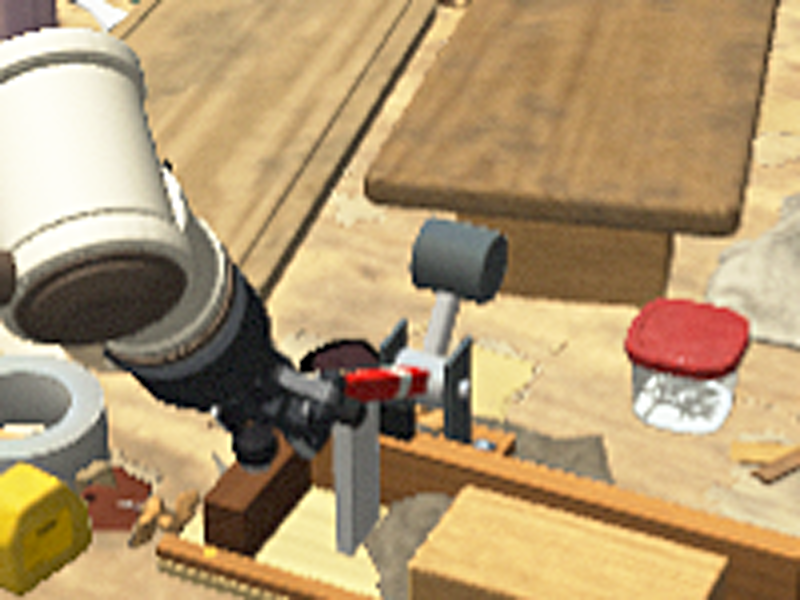

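The fingertips are at about (305,440), below the bar, whose right end shows at (350,412). I'll push a short stage and look.

{"name": "arm_command", "arguments": {"moves": [[[3, 0.3, 4, 0, 0, 0, 0.45], [3, 0.3, 4, 0, 0, 0, 0.45], [3, 0.3, 4, 0, 0, 0, 0.45], [3, 0.3, 4, 0, 0, 0, 0.45], [3, 0.3, 4, 0, 0, 0, 0.45], [3, 0.3, 4, 0, 0, 0, 0.45], [3, 0.3, 4, 0, 0, 0, 0.45], [0, 0, 0, 0, 0, 0, 0.45], [0, 0, 0, 0, 0, 0, 0.45], [0, 0, 0, 0, 0, 0, 0.45]]]}}

```text
time: 8.85
position: [521.5, -26.3, 182.9]
tcp_rot: [0.3, -0.045, 0.953, 0.015]
wrist_force: [-0.4, 0.3, 0.1]
grip_width: 38.5
```

```bash
python3 look.py a2
```

```text
t 8.85 pos [521.456 -26.289 182.896] jig -62.42685089374727 76.20061210158828 182.89617083842208
x [-0.816 -0.077 -0.573] y [-0.095  0.995  0.002] z [ 0.571  0.056 -0.819]
F [-0.411  0.331  0.105] w 38.46303732711854
tip px [307.036 386.252] bar down px [287.192 395.583] [-1.137 -0.664  0.682]
```

View pics/a2.png

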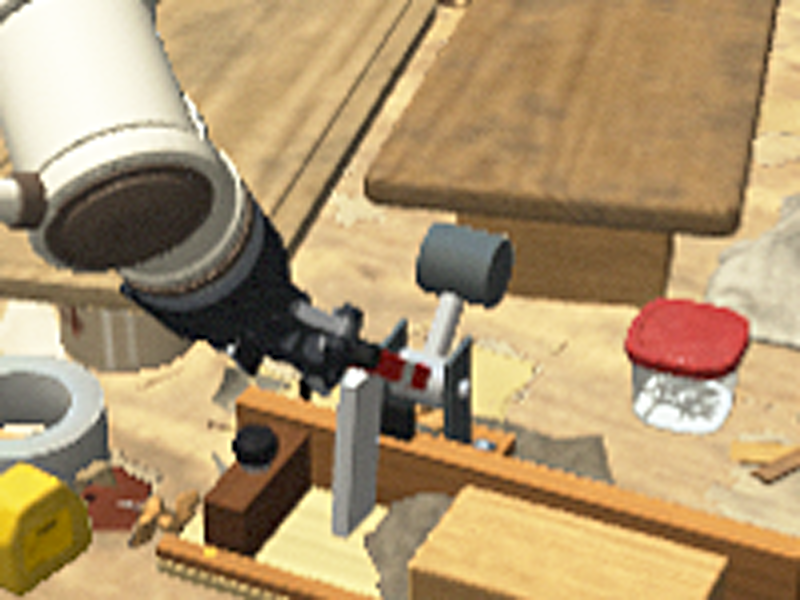

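The arm is lifting: the blade at (355,450) is tilting and the counterweight is moving back. I'll continue along the arc.

{"name": "arm_command", "arguments": {"moves": [[[4, 0.4, 5, 0, 0, 0, 0.45], [5, 0.5, 5, 0, 0, 0, 0.45], [5, 0.5, 5, 0, 0, 0, 0.45], [5, 0.5, 5, 0, 0, 0, 0.45], [6, 0.6, 5, 0, 0, 0, 0.45], [0, 0, 0, 0, 0, 0, 0.45], [0, 0, 0, 0, 0, 0, 0.45], [0, 0, 0, 0, 0, 0, 0.45], [0, 0, 0, 0, 0, 0, 0.45], [0, 0, 0, 0, 0, 0, 0.45]]]}}

```text
time: 9.9
position: [546.3, -23.7, 207.7]
tcp_rot: [0.3, -0.045, 0.953, 0.015]
wrist_force: [0.3, 0.0, 0.1]
grip_width: 38.2
```

```bash
python3 look.py a3
```

```text
t 9.9 pos [546.294 -23.656 207.726] jig -37.44973820968769 76.3667598711969 207.72580851394213
x [-0.816 -0.077 -0.573] y [-0.095  0.995  0.002] z [ 0.57   0.056 -0.819]
F [0.265 0.031 0.068] w 38.22884143507835
tip px [325.828 326.96 ] bar down px [287.192 395.583] [-0.113 -0.261 -0.917]
```

View pics/a3.png

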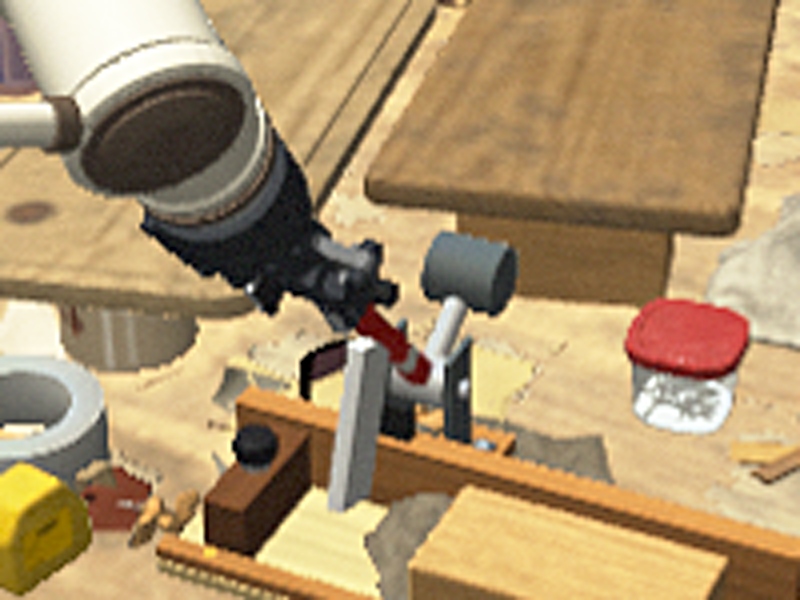

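The arm is up about 20°, with the bar held at (385,290). I'll keep going past balance.

{"name": "arm_command", "arguments": {"moves": [[[6, 0.6, 4.5, 0, 0, 0, 0.45], [6, 0.6, 4.5, 0, 0, 0, 0.45], [6, 0.6, 4, 0, 0, 0, 0.45], [6, 0.6, 4, 0, 0, 0, 0.45], [6, 0.6, 3.5, 0, 0, 0, 0.45], [6, 0.6, 3, 0, 0, 0, 0.45], [6, 0.6, 3, 0, 0, 0, 0.45], [6, 0.6, 3, 0, 0, 0, 0.45], [0, 0, 0, 0, 0, 0, 0.45], [0, 0, 0, 0, 0, 0, 0.45]]]}}

```text
time: 10.95
position: [594.6, -18.8, 237.5]
tcp_rot: [0.3, -0.045, 0.953, 0.015]
wrist_force: [0.0, -0.6, 0.2]
grip_width: 38.5
```

```bash
python3 look.py a4
```

```text
t 10.95 pos [594.595 -18.841 237.507] jig 11.089982168726245 76.38613090242266 237.50651998117365
x [-0.816 -0.077 -0.573] y [-0.096  0.995  0.002] z [ 0.571  0.057 -0.819]
F [ 0.003 -0.58   0.215] w 38.541689816246326
tip px [362.989 240.618] bar down px [287.192 395.583] [-0.471 -0.495  0.436]
```

View pics/a4.png

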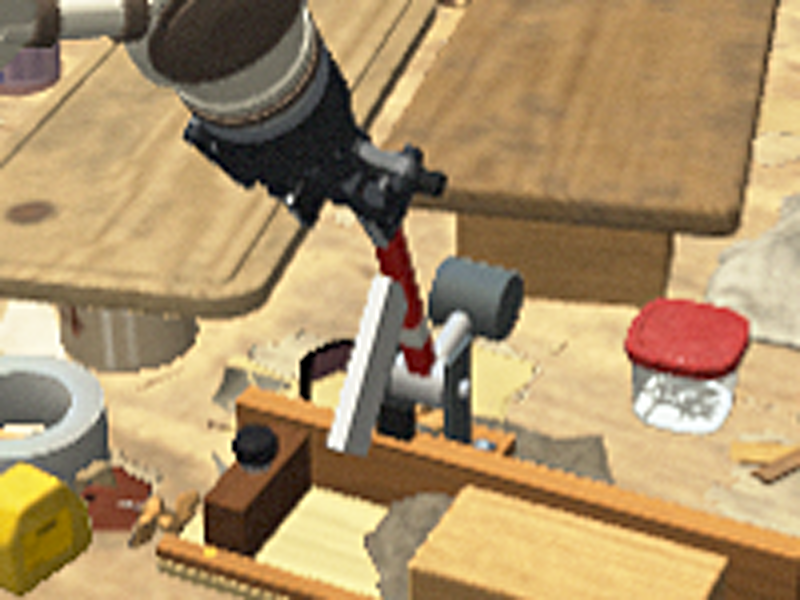

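That puts the arm at about 0.63 rad by geometry, just past balance. I'll push a little more and then let it go.

{"name": "arm_command", "arguments": {"moves": [[[6, 0.6, 2, 0, 0, 0, 0.45], [6, 0.6, 2, 0, 0, 0, 0.45], [6, 0.6, 2, 0, 0, 0, 0.45], [6, 0.6, 1.5, 0, 0, 0, 0.45], [6, 0.6, 1.5, 0, 0, 0, 0.45], [6, 0.6, 1, 0, 0, 0, 0.45], [0, 0, 0, 0, 0, 0, 0.45], [0, 0, 0, 0, 0, 0, 0.45], [0, 0, 0, 0, 0, 0, 0.45], [0, 0, 0, 0, 0, 0, 0.45]]]}}

```text
time: 12.0
position: [630.4, -15.3, 247.5]
tcp_rot: [0.3, -0.045, 0.953, 0.015]
wrist_force: [-0.4, -0.0, -0.0]
grip_width: 38.5
```

```bash
python3 look.py a5
```

```text
t 12.0 pos [630.375 -15.331 247.472] jig 47.04162529230051 76.34358080631027 247.47173059703817
x [-0.816 -0.077 -0.574] y [-0.095  0.995  0.002] z [ 0.571  0.056 -0.819]
F [-0.354 -0.049 -0.045] w 38.50130615070437
tip px [390.108 196.258] bar down px [287.192 395.583] [ 0.385 -0.06  -0.242]
```

View pics/a5.png

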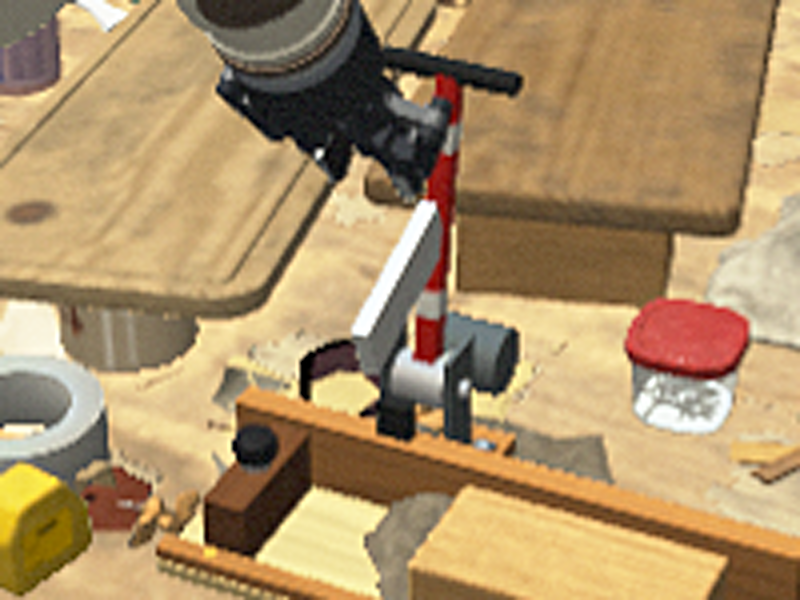

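The arm is fully raised: boom upright at (440,220), bar at (455,70). The fingers are clear below the bar, so I'll retreat and then straighten the tool while moving right.

{"name": "arm_command", "arguments": {"moves": [[[-18, -1.8, 6, 0, 0, 0, 0.45], [-22, -2, 8, 0, 0, 0, 0.45], [-22, -2, 8, 0, 0, 0, 0.45], [-22, -2, 8, 0, 0, 0, 0.45], [-22, -2, 8, 0, 0, 0, 0.2], [0, -40, 0, -0.012, 0.122, 0, 0], [0, -40, 0, -0.012, 0.122, 0, 0], [0, -40, 0, -0.012, 0.122, 0, 0], [0, -40, 0, -0.012, 0.122, 0, 0], [0, -40, 0, -0.012, 0.122, 0, 0]]]}}

```text
time: 13.05
position: [524.7, -227.2, 286.6]
tcp_rot: [-0.003, -0.047, 0.999, -0.001]
wrist_force: [0.7, 0.2, 0.2]
grip_width: -0.3
```

```bash
python3 look.py a6; python3 - <<'E'
from st import *
T=env.capture('top');a=T['color'][180:310,270:470].copy();a=cv2.resize(a,None,fx=4,fy=4,interpolation=cv2.INTER_CUBIC)
for X in[(42.5,-59.7-85,54),(-42.5,-59.7-85,54),(42.5,25.3,54),(-42.5,25.3,54),(44,131,58),(-44,131,58)]:
    u=(proj(T,jw(p,X))[0]+.5-[270,180])*4;cv2.circle(a,tuple(int(v) for v in u),3,(0,0,255),-1)
cv2.imwrite('pics/t6.png',a)
E
```

```text
t 13.05 pos [ 524.664 -227.157  286.599] jig -79.08098952071693 -124.00167868530346 286.5985444594516
x [-0.996 -0.094  0.005] y [-0.094  0.996 -0.001] z [-0.005 -0.002 -1.   ]
F [0.737 0.213 0.211] w -0.2515765774184079
tip px [634.488 345.507] bar down px [287.192 395.583] [-1.646 -3.257 -1.728]
```

View pics/a6.png

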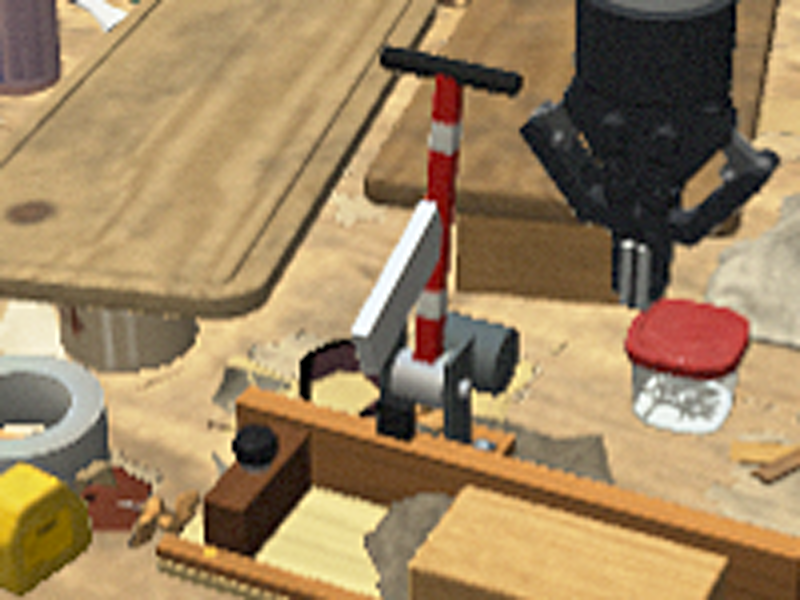

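View pics/t6.png

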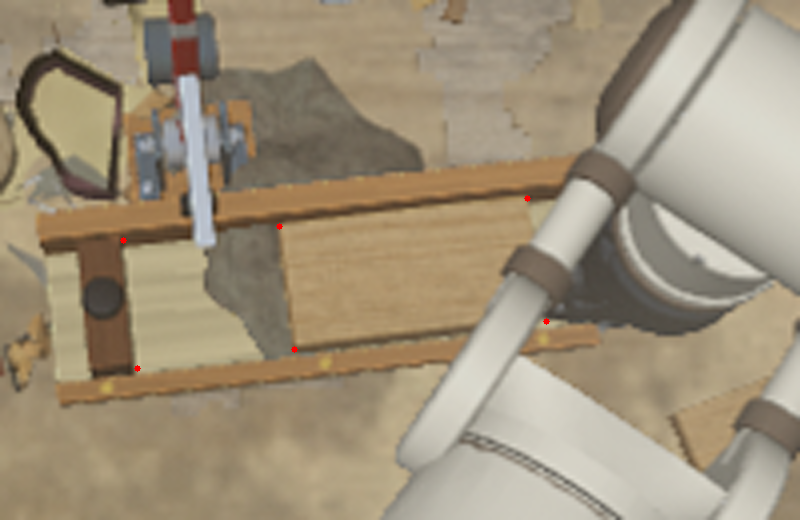

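The arm stands raised by itself, and the block and stop outlines match the model (top crop dots on the corners). The fingertips show at (637,305), higher than the predicted (634,345). I'll move over the channel's open end and re-check the tip height before going down.

{"name": "arm_command", "arguments": {"moves": [[[12, -7, -16, 0, 0, 0, 0], [12, -7, -16, 0, 0, 0, 0], [12, -7, -20, 0, 0, 0, 0], [12, -7, -20, 0, 0, 0, 0], [12, -6, -20, 0, 0, 0, 0], [12, -6, -20, 0, 0, 0, 0], [12, -6, -20, 0, 0, 0, 0], [0, 0, -20, 0, 0, 0, 0], [0, 0, -10, 0, 0, 0, 0], [0, 0, 0, 0, 0, 0, 0]]]}}

```text
time: 14.15
position: [607.3, -270.0, 122.0]
tcp_rot: [-0.002, -0.048, 0.999, 0.001]
wrist_force: [-0.0, 0.2, 0.4]
grip_width: 0.1
```

```bash
cat > look2.py <<'E'
from st import *
import sys
n=sys.argv[1]
s=st();q=np.array(s['tcp_rot']);m=R.from_quat(q[[1,2,3,0]]).as_matrix();P=np.array(s['position'])
r=env.capture('scene');x0,y0=310,180
a=cv2.resize(r['color'][y0:y0+150,x0:x0+200],(800,600),interpolation=cv2.INTER_CUBIC)
for k,X in((0,P),(1,P+14*m[:,2]),(2,P+14*m[:,2]+14.5*m[:,1]),(2,P+14*m[:,2]-14.5*m[:,1])):
    u=(proj(r,X)[0]+.5-[x0,y0])*4;print(k,u);cv2.circle(a,tuple(int(v) for v in u),3,[(0,255,0),(0,0,255),(255,0,255)][k],-1)
cv2.imwrite(f'pics/{n}.png',a)
E
python3 look2.py b1
```

```text
t 14.15 pos [ 607.324 -269.979  122.026] jig -1.0566257229234495 -174.78142540086967 122.02592539063798
x [-0.995 -0.095  0.004] y [-0.095  0.995  0.002] z [-0.004  0.002 -1.   ]
F [-0.012  0.158  0.38 ] w 0.07772859824668091
0 [438.499 400.93 ]
1 [436.374 420.607]
2 [411.82  413.661]
2 [461.083 427.594]
```

View pics/b1.png

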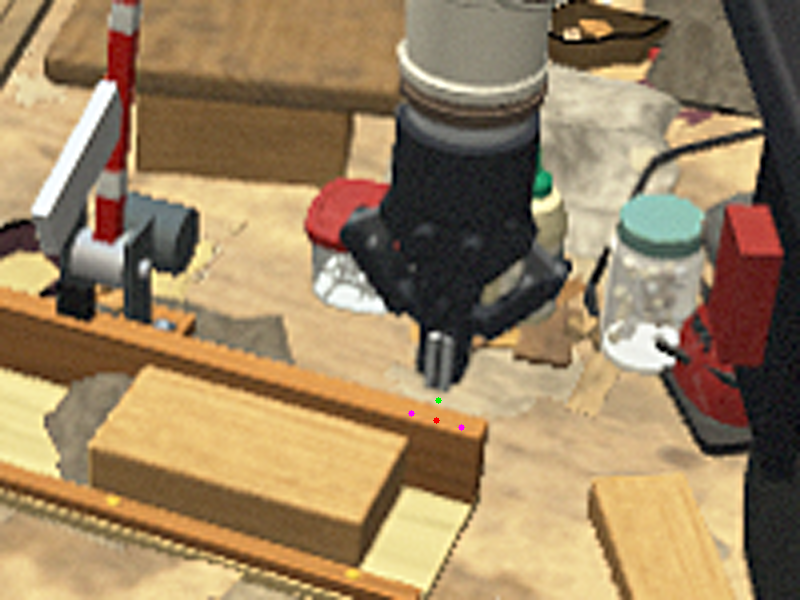

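The visible tip, at crop (437,388), sits about 20 mm above the stated one at (436,420), which explains the slip. The arm is still raised. I'll go down to TCP z≈34, which works for either tip: above the 12 mm floor and well below the block's 54 mm top.

{"name": "arm_command", "arguments": {"moves": [[[0, 0, -15, 0, 0, 0, 0], [0, 0, -15, 0, 0, 0, 0], [0, 0, -15, 0, 0, 0, 0], [0, 0, -12, 0, 0, 0, 0], [0, 0, -10, 0, 0, 0, 0], [0, 0, -8, 0, 0, 0, 0], [0, 0, -8, 0, 0, 0, 0], [0, 0, -5, 0, 0, 0, 0], [0, 0, 0, 0, 0, 0, 0], [0, 0, 0, 0, 0, 0, 0]]]}}

```text
time: 15.2
position: [608.8, -271.3, 35.9]
tcp_rot: [-0.001, -0.048, 0.999, -0.0]
wrist_force: [-0.6, 0.4, -0.6]
grip_width: -0.3
```

```bash
python3 look2.py b2
```

```text
t 15.2 pos [ 608.811 -271.284   35.926] jig 0.2934698382968115 -176.2271268519423 35.92592367968981
x [-0.995 -0.095  0.002] y [-0.095  0.995 -0.   ] z [-0.001 -0.    -1.   ]
F [-0.6    0.361 -0.564] w -0.3413445788158765
0 [429.419 517.208]
1 [427.47 535.43]
2 [403.852 528.424]
2 [451.23  542.472]
```

View pics/b2.png

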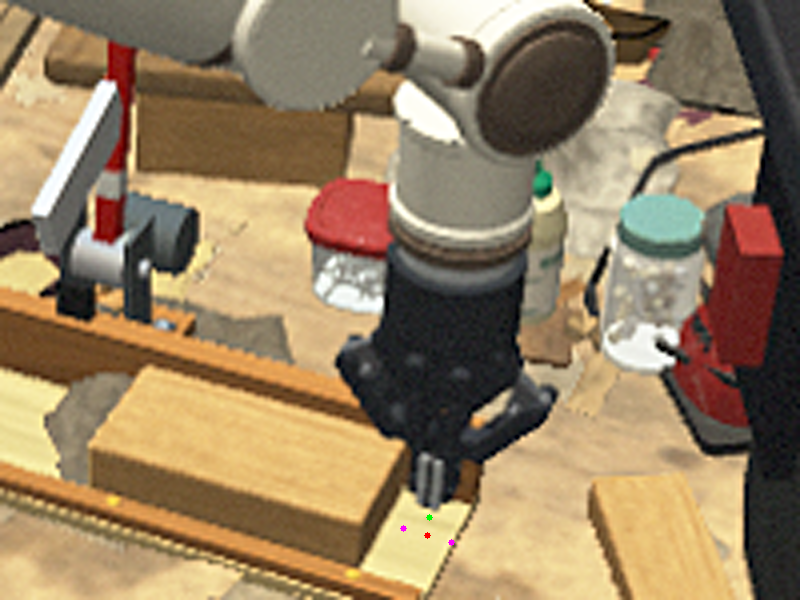

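The fingers are in the channel behind the block, tip at (430,505), with the block's right end about 16 mm away. I'll push along the channel.

{"name": "arm_command", "arguments": {"moves": [[[-0.4, 4, -3, 0, 0, 0, 0], [-0.4, 4, -2, 0, 0, 0, 0], [-0.4, 4, 0, 0, 0, 0, 0], [-0.5, 5, 0, 0, 0, 0, 0], [-0.5, 5, 0, 0, 0, 0, 0], [-0.6, 6, 0, 0, 0, 0, 0], [-0.6, 6, 0, 0, 0, 0, 0], [-0.6, 6, 0, 0, 0, 0, 0], [-0.5, 5, 0, 0, 0, 0, 0], [-0.5, 5, 0, 0, 0, 0, 0]]]}}

```text
time: 16.25
position: [603.7, -220.8, 30.8]
tcp_rot: [-0.001, -0.048, 0.999, -0.0]
wrist_force: [0.4, -2.5, 0.2]
grip_width: -0.1
```

```bash
python3 look2.py b3
```

```text
t 16.25 pos [ 603.655 -220.842   30.782] jig 0.14652285952786492 -125.52197135148286 30.78150210804991
x [-0.995 -0.095  0.002] y [-0.095  0.995 -0.   ] z [-0.002 -0.    -1.   ]
F [ 0.366 -2.537  0.157] w -0.14657996750386693
0 [346.213 499.956]
1 [344.781 518.042]
2 [321.715 511.158]
2 [367.991 524.963]
```

View pics/b3.png

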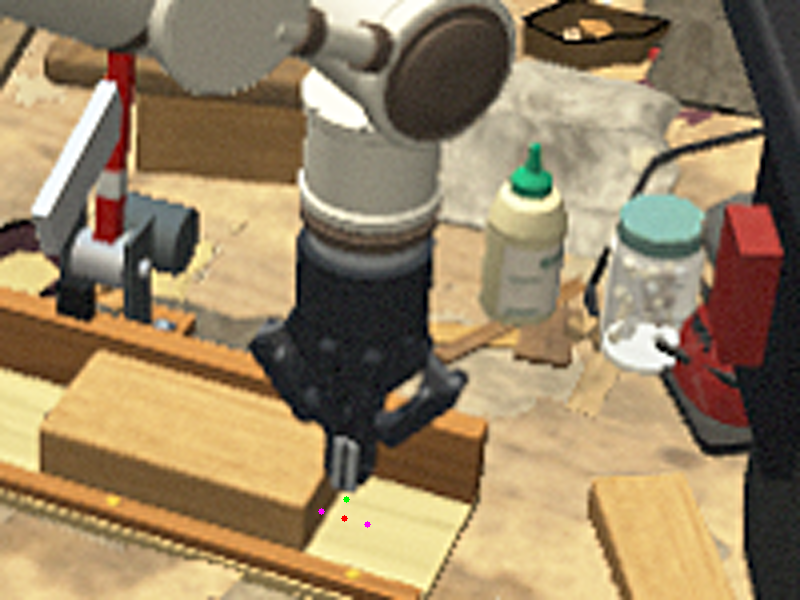

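{"name": "arm_command", "arguments": {"moves": [[[-0.5, 5, 0, 0, 0, 0, 0], [-0.5, 5, 0, 0, 0, 0, 0], [-0.5, 5, 0, 0, 0, 0, 0], [-0.5, 5, 0, 0, 0, 0, 0], [-0.6, 6, 0, 0, 0, 0, 0], [-0.6, 6, 0, 0, 0, 0, 0], [-0.6, 6, 0, 0, 0, 0, 0], [-0.5, 5, 0, 0, 0, 0, 0], [-0.4, 4, 0, 0, 0, 0, 0], [-0.2, 2, 0, 0, 0, 0, 0]]]}}

```text
time: 17.3
position: [598.7, -171.8, 30.7]
tcp_rot: [-0.001, -0.048, 0.999, -0.0]
wrist_force: [0.3, -3.8, 1.8]
grip_width: 0.3
```

```bash
python3 look.py b4; python3 - <<'E'
from st import *
T=env.capture('top');a=T['color'][200:300,270:430].copy();a=cv2.resize(a,None,fx=5,fy=5,interpolation=cv2.INTER_CUBIC)
cv2.imwrite('pics/t7.png',a)
E
```

```text
t 17.3 pos [ 598.72  -171.766   30.712] jig 0.08464372596742287 -76.19884139141142 30.712120253044336
x [-0.995 -0.095  0.002] y [-0.095  0.995 -0.   ] z [-0.002 -0.    -1.   ]
F [ 0.344 -3.82   1.816] w 0.2774351269016388
tip px [584.747 613.103] bar down px [287.192 395.583] [ 0.78  -2.035  1.37 ]
```

View pics/b4.png

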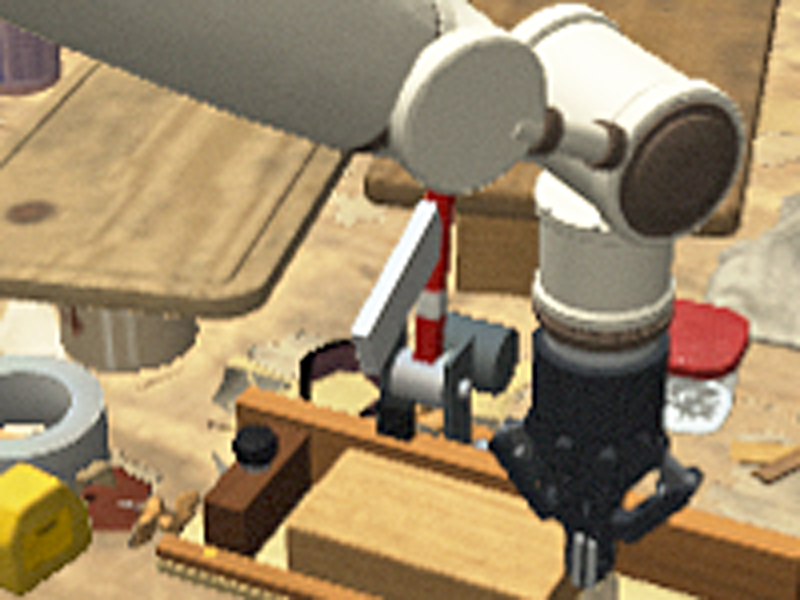

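View pics/t7.png

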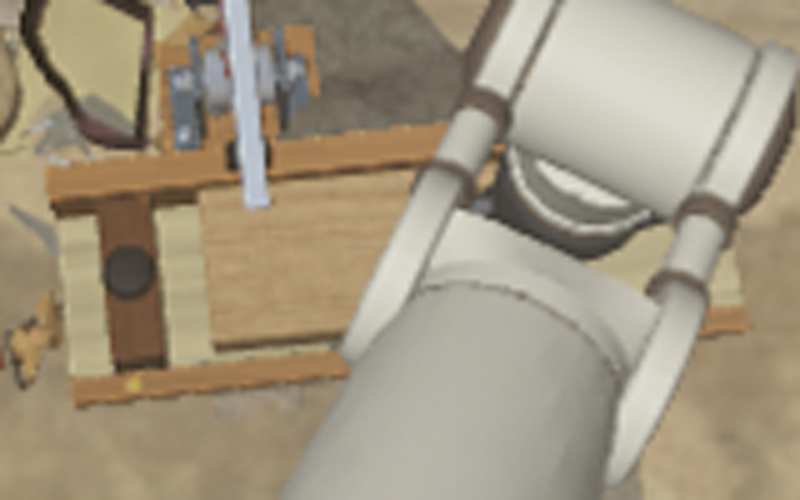

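The gap to the stop is about 23 mm, both in the picture (top crop 157→200 px) and by geometry. I'll slow down.

{"name": "arm_command", "arguments": {"moves": [[[-0.25, 2.5, 0, 0, 0, 0, 0], [-0.25, 2.5, 0, 0, 0, 0, 0], [-0.25, 2.5, 0, 0, 0, 0, 0], [-0.25, 2.5, 0, 0, 0, 0, 0], [-0.25, 2.5, 0, 0, 0, 0, 0], [-0.2, 2, 0, 0, 0, 0, 0], [-0.1, 1, 0, 0, 0, 0, 0], [-0.1, 1, 0, 0, 0, 0, 0], [-0.1, 1, 0, 0, 0, 0, 0], [-0.1, 1, 0, 0, 0, 0, 0]]]}}

```text
time: 18.4
position: [596.9, -153.7, 30.7]
tcp_rot: [-0.001, -0.048, 0.999, -0.0]
wrist_force: [0.5, -3.6, 2.9]
grip_width: -0.4
```

{"name": "arm_command", "arguments": {"moves": [[[-0.05, 0.5, 0, 0, 0, 0, 0], [-0.05, 0.5, 0, 0, 0, 0, 0], [-0.05, 0.5, 0, 0, 0, 0, 0], [-0.05, 0.5, 0, 0, 0, 0, 0], [0, 0.4, 0, 0, 0, 0, 0], [0, 0.4, 0, 0, 0, 0, 0], [0, 0, 0, 0, 0, 0, 0], [0, 0, 0, 0, 0, 0, 0], [0, 0, 0, 0, 0, 0, 0], [0, 0, 0, 0, 0, 0, 0]]]}}

```text
time: 19.4
position: [596.6, -150.8, 30.6]
tcp_rot: [-0.001, -0.048, 0.999, 0.0]
wrist_force: [0.5, -3.5, 2.9]
grip_width: -0.2
```

```bash
cat > look3.py <<'E'
from st import *
import sys
st();S=env.capture('scene');T=env.capture('top')
print(env.sense()['wrist_force'])
a=cv2.resize(T['color'][225:285,270:350],(800,600),interpolation=cv2.INTER_CUBIC);b=cv2.resize(S['color'][245:305,270:350],(800,600),interpolation=cv2.INTER_CUBIC)
cv2.imwrite(f'pics/{sys.argv[1]}.png',cv2.resize(np.vstack([a,b]),(400,600)) if 0 else np.hstack([cv2.resize(a,(400,300)),cv2.resize(b,(400,300))]))
E
python3 look3.py c1
```

```text
t 19.4 pos [ 596.62  -150.779   30.624] jig 0.06920601780497204 -55.106624949987115 30.624203280882536
x [-0.995 -0.095  0.002] y [-0.095  0.995  0.   ] z [-0.002  0.    -1.   ]
F [ 0.53  -3.456  2.857] w -0.2401711126983448
[ 0.239 -3.543  2.974]
```

View pics/c1.png

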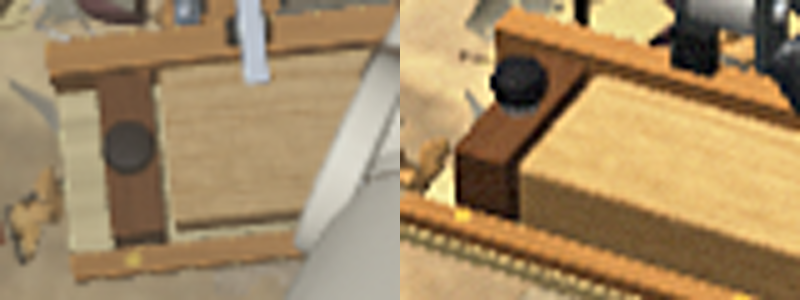

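A thin gap remains (top crop x≈158–163), and the force is still only sliding friction. I'll creep on.

{"name": "arm_command", "arguments": {"moves": [[[0, 0.4, 0, 0, 0, 0, 0], [0, 0.4, 0, 0, 0, 0, 0], [-0.1, 0.4, 0, 0, 0, 0, 0], [0, 0.4, 0, 0, 0, 0, 0], [-0.1, 0.4, 0, 0, 0, 0, 0], [0, 0.3, 0, 0, 0, 0, 0], [0, 0.3, 0, 0, 0, 0, 0], [0, 0, 0, 0, 0, 0, 0], [0, 0, 0, 0, 0, 0, 0], [0, 0, 0, 0, 0, 0, 0]]]}}

```text
time: 20.5
position: [596.4, -148.2, 30.6]
tcp_rot: [-0.001, -0.048, 0.999, 0.0]
wrist_force: [-0.1, -3.5, 3.8]
grip_width: -0.2
```

```bash
python3 look3.py c2
```

```text
t 20.5 pos [ 596.409 -148.178   30.594] jig 0.1161980720342477 -52.4974791998367 30.593624372903076
x [-0.995 -0.095  0.002] y [-0.095  0.995  0.   ] z [-0.002  0.    -1.   ]
F [-0.102 -3.495  3.806] w -0.18796753695426968
[ 0.095 -3.349  3.168]
```

View pics/c2.png

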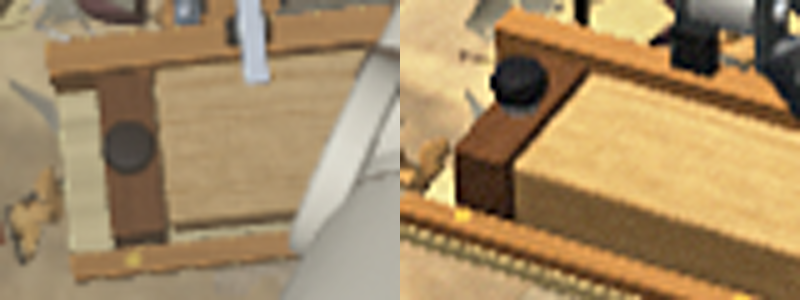

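{"name": "arm_command", "arguments": {"moves": [[[0, 0.3, 0, 0, 0, 0, 0], [0, 0.3, 0, 0, 0, 0, 0], [-0.1, 0.3, 0, 0, 0, 0, 0], [0, 0.3, 0, 0, 0, 0, 0], [-0.1, 0.3, 0, 0, 0, 0, 0], [0, 0.3, 0, 0, 0, 0, 0], [0, 0, 0, 0, 0, 0, 0], [0, 0, 0, 0, 0, 0, 0], [0, 0, 0, 0, 0, 0, 0], [0, 0, 0, 0, 0, 0, 0]]]}}

```text
time: 21.6
position: [596.4, -147.1, 30.7]
tcp_rot: [-0.001, -0.047, 0.999, -0.001]
wrist_force: [0.1, -6.4, 2.0]
grip_width: -0.1
```

```bash
python3 look3.py c3
```

```text
t 21.6 pos [ 596.358 -147.089   30.684] jig 0.1727668296773741 -51.40919607703594 30.683921525007733
x [-0.995 -0.095  0.002] y [-0.095  0.995 -0.001] z [-0.002 -0.001 -1.   ]
F [ 0.108 -6.443  2.031] w -0.11311200007151129
[ 0.078 -5.942  1.889]
```

View pics/c3.png

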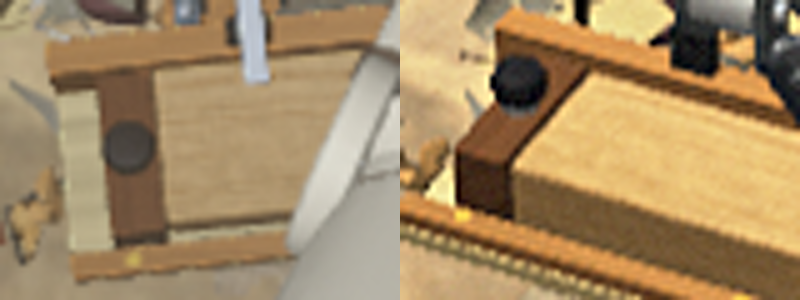

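The force has risen to 6.4 N and the tool fell short of its command, so the block has touched the stop. I'll press slightly to confirm.

{"name": "arm_command", "arguments": {"moves": [[[0, 0.3, 0, 0, 0, 0, 0], [0, 0.3, 0, 0, 0, 0, 0], [-0.1, 0.3, 0, 0, 0, 0, 0], [0, 0.3, 0, 0, 0, 0, 0], [0, 0, 0, 0, 0, 0, 0], [0, 0, 0, 0, 0, 0, 0], [0, 0, 0, 0, 0, 0, 0], [0, 0, 0, 0, 0, 0, 0], [0, 0, 0, 0, 0, 0, 0], [0, 0, 0, 0, 0, 0, 0]]]}}

```text
time: 22.7
position: [596.7, -146.8, 30.8]
tcp_rot: [-0.0, -0.047, 0.999, -0.001]
wrist_force: [2.5, -9.7, 0.8]
grip_width: -0.1
```

Contact is confirmed: the force rose to 9.7 N with only 0.3 mm of motion. I'll back off gently along the channel and then lift clear.

{"name": "arm_command", "arguments": {"moves": [[[0.1, -1, 0, 0, 0, 0, 0], [0.2, -2, 0, 0, 0, 0, 0], [0.3, -3, 0, 0, 0, 0, 0], [0.6, -6, 0, 0, 0, 0, 0], [0.8, -8, 0, 0, 0, 0, 0], [0.8, -8, 0, 0, 0, 0, 0], [0.8, -8, 0, 0, 0, 0, 0], [0.8, -8, 0, 0, 0, 0, 0], [0, 0, 10, 0, 0, 0, 0], [0, 0, 15, 0, 0, 0, 0]]]}}

```text
time: 23.7
position: [599.8, -189.0, 55.5]
tcp_rot: [-0.002, -0.047, 0.999, 0.001]
wrist_force: [-0.9, 0.3, 0.1]
grip_width: 0.2
```

{"name": "arm_command", "arguments": {"moves": [[[0, 0, 20, 0, 0, 0, 0], [0, 0, 20, 0, 0, 0, 0], [0, 0, 25, 0, 0, 0, 0], [0, 0, 25, 0, 0, 0, 0], [0, -25, 25, 0, 0, 0, 0], [0, -25, 25, 0, 0, 0, 0], [0, -25, 25, 0, 0, 0, 0], [0, -25, 0, 0, 0, 0, 0], [0, 0, 0, 0, 0, 0, 0], [0, 0, 0, 0, 0, 0, 0]]]}}

```text
time: 24.7
position: [600.5, -288.9, 221.4]
tcp_rot: [-0.001, -0.047, 0.999, 0.0]
wrist_force: [-0.0, 0.9, -1.4]
grip_width: -0.3
```

```bash
python3 look.py d1; python3 look3.py d2
```

```text
t 24.7 pos [ 600.47  -288.888  221.4  ] jig -9.745652124301374 -192.92063246507567 221.39993773663946
x [-0.996 -0.095  0.001] y [-0.095  0.996  0.   ] z [-0.001  0.    -1.   ]
F [-0.004  0.862 -1.365] w -0.3422034627609777
tip px [796.723 410.886] bar down px [287.192 395.583] [-0.071  0.161  0.341]
t 24.75 pos [ 600.457 -288.166  220.872] jig -9.687110391969789 -192.2002832360128 220.87204664296925
x [-0.995 -0.096  0.002] y [-0.096  0.995  0.001] z [-0.002  0.001 -1.   ]
F [-0.071  0.161  0.341] w -0.21244982797872727
[ 0.832  1.128 -0.049]
```

View pics/d1.png

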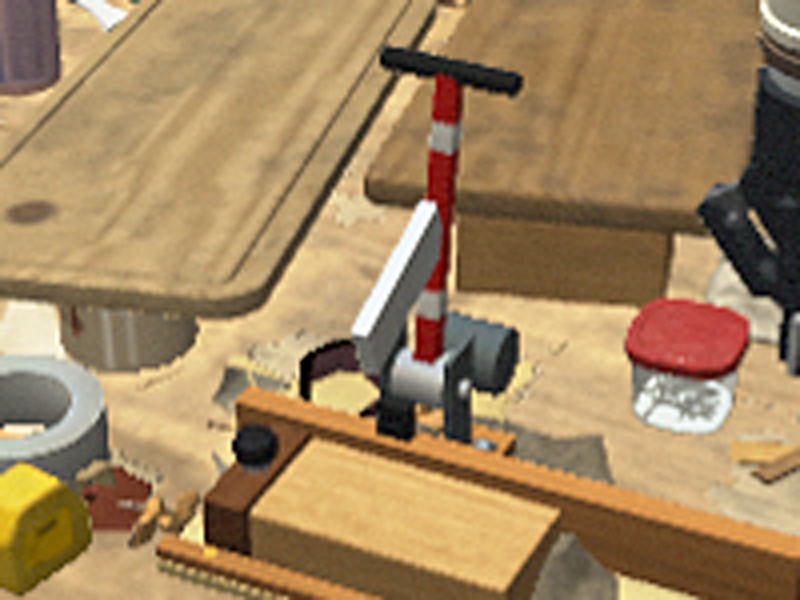

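View pics/d2.png

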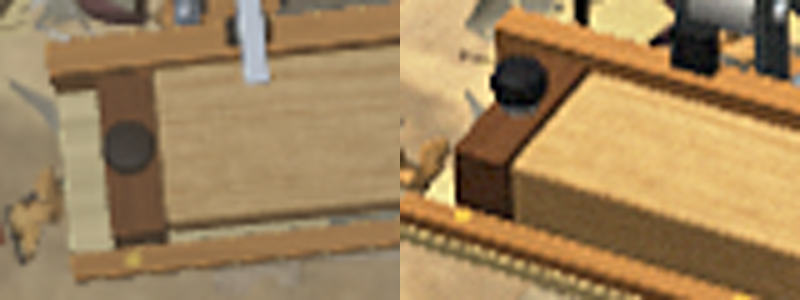

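The block is flat against the stop at (250,510), the arm is upright and the robot is clear. The bystanders have not moved, so I'll hand in.

```bash
python3 -c "
from station import env
print(env.hand_in(),env.sense()['time'])"
```

```text
the job is handed in; nothing more can be done
the job is handed in; nothing more can be done
```

The stop arm is raised and standing by itself, and the pine block rests against the dark end stop. I handed the job in at about 25 s; no verdict was reported.

- **Stop arm:** my first push slipped off the bar and the arm stayed down. I retried with the fingers half open astride the boom and the contact higher up the fingers, and took it past balance in stages.
- **Pine block:** I pushed the largest block, the one in the channel, with shut fingers and crept in at the end. The force rose from about 3.5 N of sliding to about 10 N at the stop with hardly any movement. I then backed off and lifted clear.
- **Last checks:** the final pictures show the boom upright, the block flat with no visible gap to the stop, and the gripper well clear. In the last pictures the tape measure and duct tape look where they were. The sanding block was outside those crops, though the gripper did not come low near it.
- **Disagreement:** the fingertips showed roughly 20 mm higher in the scene camera than the stated tip reach, though two cameras together gave only about 7 mm. This may explain the first slip. I chose the pushing height to suit either value and did not find the cause.

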